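# Fetch the sauce pot from behind the bottles

### The arm

A 6-joint arm with a two-finger parallel gripper is mounted at the origin on the work surface. World frame = base frame: x ahead of the robot, y to its left, z up, the work surface at z = 0. Lengths are in mm, angles in rad, forces in N, time in s.
With the tool pointing down it reaches from about 350 to 875 mm from the base axis. Payload 4.2 kg.
Tool frame: the origin (TCP) lies midway between the tips of the shut fingers; the grasp point (between the pads) lies 19 mm behind it; z points along the fingers, y is the line along which they close (so a half turn about z gives the same grasp; the last joint's range is limited). The gripper opens to 85 mm and grips with 20 to 120 N. Pads are 22 mm wide; open, the fingers measure 114 mm over their backs; the gripper's body (76 mm by 85 mm) begins 54 mm behind the grasp point. The pads swing forward as they close: fully open they stand 13 mm farther back than shut.
Start: joints at [1.606, 0.385, 0.008, 0, -1.194, -0.259], TCP at [138.679, 609.399, 231.312] pointing down, gripper open.
Joint ranges: [-3.14, 3.14], [-1.21, 2.06], [-1.07, 1.41], [-3.16, 2.05], [-2.99, -0.16], [-3.1, 3.1]. Speed limits (rad/s): [2.79, 2.79, 3.14, 3.14, 3.14, 3.14].

### API

Orientations are given as a unit quaternion [x, y, z, w].
In Python, from bench import * gives the robot as it stands.
- The arm moves only by the tool drive_tool, never from a script. Its argument "plan" is a list that holds one entry, the list of rows, each a list of 5 numbers: the closure, from -1 (fully open) to 1 (shut), then the shift along the world's x, y, z in mm, then the turn about the world's z in degrees. A call has 1 to 20 rows; each row shifts and turns the commanded pose from where the row before left it; what a row does not reach is not made up. A row lasts 1/12 s, in which the tool goes at most 41.7 mm and 7.16 degrees, less where a joint would pass 70% of its speed; a pose out of reach is approached as far as the arm can. A call is refused whole if a number of a shift passes 41.7 or a number of a turn 7.16, either way. A call with a gripper value outside its range is refused whole. The fingers move at their own pace and stop on an object; the grip force is fixed at half the most. Time passes only in rows, so rows that do not move let the fingers close. It gives the time, the measured TCP pose, the force, the opening and the grip force at its end, in the units of the state.
- read_state(): the state, without advancing time (a new reading comes with each control period).
- get_image(name): name is "scene" or "side" or "wrist"; returns (picture, depth): 480x640x3 uint8, red, green, blue; 480x640 float32, mm along the optical axis (not along the pixel's ray), 0 where there is no reading.
- camera_model(name): a dict with "fx", "fy", "cx", "cy" (pixels), "distortion" ([k1, k2, p1, p2, k3] as OpenCV has them; the pictures are not rectified), "R" (3x3) and "t" (3): a world point X has camera coordinates R X + t; the wrist camera has in their place "mount" (4x4, takes a point from camera to tool coordinates, whose origin is the TCP and whose axes are the flange's). Camera axes: x right, y down, z forward; pixel columns grow to the right and rows downward; lengths in mm; the calibration is good to about 2 mm. A picture is of the moment at which its call begins: read the wrist's pose just before it. camera_model takes no time and is no camera call.
- job_done(): hands the job in; it is judged then, once.
The state is a dict: "clock": time; "joints": joint angles; "joint_vel": joint speeds; "joint_efforts": joint torques, N m; "position": TCP position; "ee_rot": TCP orientation; "contact_force": force on the tool from outside, world axes, zero at the start; "wrist_torque": the same for the moment, N m; "gripper_width": finger opening in mm; "grasp_force": force on a finger pad.
Only numpy, scipy, OpenCV 4.12 (cv2) and the standard library are available. Lean on these libraries where they do the work, as an engineer would, in place of code of your own. Each camera call takes 0.05 s, during which the arm holds its last target. There are 200 camera calls.

### The job

The small white sauce pot at the back of the condiment caddy has to go onto the kitchen scale to be refilled by weight, but two bottles and a pepper mill crowd it in: first stand all three in the white drip tray, then set the pot in the middle of the scale's round plate. When the pot is on the scale, put each bottle and the mill back in the caddy exactly where it stood at the start. Keep everything upright and do not shift the rice bowl, the calculator or the utensil cup.

Things in the scene. Friction and masses are not known exactly. Their poses are not given: they have to be found in the camera images.
- round_bottle: Loose round amber glass sauce bottle with a paper label band and a black cap, about 0.32 kg. Origin at the centre of its underside, z up. Body 52 mm in diameter up to 98 mm, shoulder narrowing to a 27 mm neck at 124 mm; the straight cap, 30 mm in diameter, runs from 132 to 175 mm (its top).
- square_bottle: Loose square amber glass sauce bottle with a black cap, about 0.3 kg. Origin at the centre of its underside, z up. Body 44 x 44 mm up to 104 mm, then a shoulder; the straight cap, 30 mm in diameter, runs from 120 to 163 mm (its top).
- pepper_mill: Loose turned dark wood pepper mill, about 0.25 kg. Origin at the centre of its underside, z up. Foot 52 mm in diameter, waist 33 mm at 60 mm up, collar 45 mm at 104 to 112 mm; straight head, 36 mm in diameter, from 118 to 150 mm; small steel knob on top, ending at 171 mm.
- pot: Loose small white porcelain sauce pot with blue bands, empty, about 0.18 kg: an upright straight-sided open cylinder 56 mm in outer diameter, 52 mm high, wall 4 mm. Origin at the centre of its underside, z up. It starts at the back (+x half) of the caddy, its axis 64 mm from the axes of the two bottles and the mill, which stand in an arc in front of it, also 64 mm from one to the next.
- caddy: Fixed condiment caddy, a wooden board with a steel wire gallery, front to -x. Origin: centre of its underside. Deck 180 (x) x 250 (y) mm, its top at 4 mm, gallery along the edge to 28 mm. Two fixed tins (36 mm wide, 63 mm high) at x 58, y -97 and 97 mm. The pot stands near x 25, y 0, the other three near x -39, y 0 and x -7, y 56 and -56 mm; which of them stands where varies.
- drip_tray: Fixed shallow white enamel tray, empty at the start, the side area: outside 270 (x) x 130 (y) mm, 3 mm walls 16 mm high with a blue rolled rim (top at 18.5 mm). Origin at the centre of its underside; inner floor 3 mm above it.
- scale_plate (a point): Centre of the top face of the round steel weighing plate, 130 mm in diameter, of a fixed white kitchen scale 47 to 49 mm high over the counter; the plate is rigid. The scale's body is 160 mm wide and reaches 70 mm behind this point and 131 mm in front of it (towards -x), lower than the plate.
- rice_bowl: Loose blue ceramic rice bowl, 92 mm in diameter, 48 mm high, on the counter near the robot; a bystander. Origin at the centre of its underside.
- calculator: Loose black desk calculator, 66 (x) x 100 (y) x 18 mm, flat on the counter near the robot; a bystander. Origin at the centre of its underside.
- utensil_cup: Loose steel cup, 76 mm in diameter, 120 mm high, holding ladle, spoon and scissors up to 220 mm high, standing behind; a bystander. Origin at the centre of its underside.

How it is judged:
By the outcome, as a careful person would: the job done as asked, in the order asked, and still so for the second after the job is handed in, with the robot touching nothing.
It also fails if it takes over 150 s, if anything falls off the work surface, if the arm or the gripper's body presses on something with over 40 N, if the wrist force passes 120 N, or if a joint passes its speed limit or range.

## Working session

There is one attempt and no reset: what is moved stays moved. The work goes in short steps, Python scripts to look and compute and a tool call to move; the robot and the scene stay as the last step left them, time stands still between calls to the robot, and variables do not carry over. Pictures are saved under pics/ and viewed, at most 14 in all, crops included, and the job is handed in when it is done.

Besides the shell and the picture viewer there is one more tool, called after ">>>" by a JSON object that holds its "op" and its "data", one argument or row to a line. drive_tool: Moves the arm, as the interface text tells. Its arguments: {"type":"object","properties":{"plan":{"type":"array"}},"required":["plan"]}

```bash
mkdir -p pics; ls; cat > h.py <<'E'
from bench import *
import numpy as np, cv2
def save(n,f):
    im,d=get_image(n); cv2.imwrite('pics/'+f+'.png',im[:,:,::-1]); np.savez('pics/'+f+'.npz',im=im,d=d); return im,d
E
python3 - <<'E'
from h import *
for n in ['scene','side']:
    im,d=save(n,n+'0'); c=camera_model(n); print(n,c, (d>0).mean())
print(read_state())
E
```

```text
pics
scene {'fx': 596.51365929165, 'fy': 596.51365929165, 'cx': 313.98488176143314, 'cy': 243.80339096907275, 'distortion': array([-0.10003606,  0.        ,  0.        ,  0.        ,  0.        ]), 'R': array([[ 1.73906694e-01,  9.84761787e-01,  8.27833517e-04],
       [ 6.02015522e-01, -1.05649234e-01, -7.91464182e-01],
       [-7.79316222e-01,  1.38139288e-01, -6.11214990e-01]]), 't': array([ -78.89783277, -306.02958694, 1586.75189914])} 0.9961295572916666
side {'fx': 515.9941961042392, 'fy': 515.9941961042392, 'cx': 309.01524850299506, 'cy': 238.9383715537839, 'distortion': array([-0.07030859,  0.        ,  0.        ,  0.        ,  0.        ]), 'R': array([[-0.93907099, -0.34313654,  0.0200747 ],
       [-0.23396002,  0.59531437, -0.76867647],
       [ 0.25181023, -0.72653845, -0.63932268]]), 't': array([549.53625158, 194.02636184, 903.11817991])} 0.996181640625
{'clock': 0.1, 'joints': array([ 1.60561280e+00,  3.85497744e-01,  6.74801773e-03, -3.99861926e-04,
       -1.19399204e+00, -2.58568522e-01]), 'joint_vel': array([-0.00031873, -0.00147693,  0.00200954,  0.00238053,  0.00077429,
       -0.00019064]), 'joint_efforts': array([-7.31344790e-05, -3.93316448e+01,  1.88929331e+01,  4.19796064e+00,
       -2.55989828e-03,  2.50282632e-06]), 'position': array([138.57746798, 608.91001845, 230.31960036]), 'ee_rot': array([ 9.93739679e-01, -1.11716024e-01, -4.16581327e-05,  9.89433525e-04]), 'contact_force': array([0.40264304, 0.11953839, 0.78808061]), 'wrist_torque': array([-0.03541544, -0.05603783, -0.00196187]), 'grasp_force': 0.0, 'gripper_width': 85.16737531001607}
```

View pics/scene0.png

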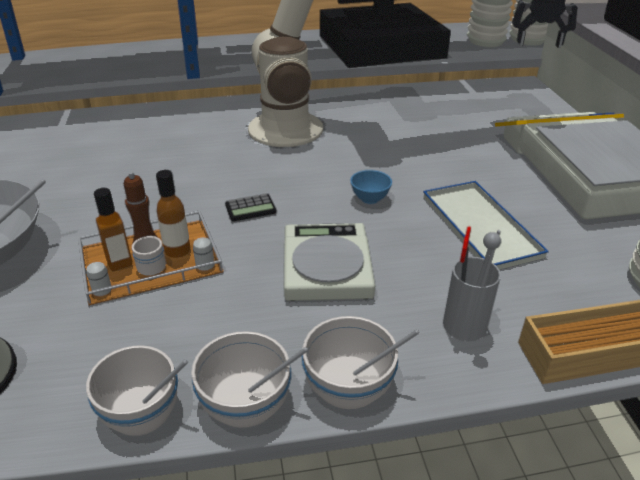

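View pics/side0.png

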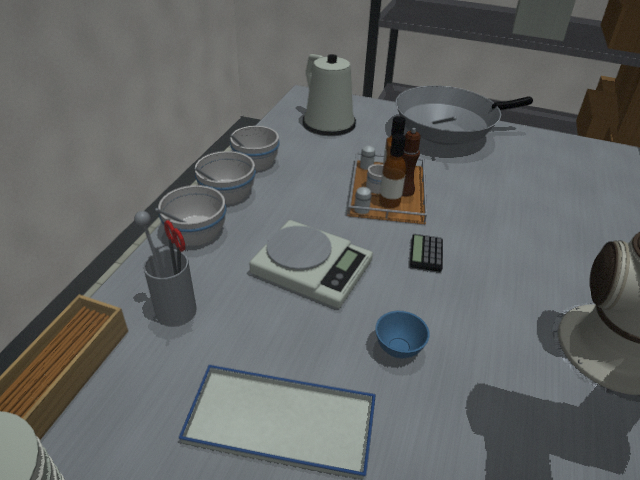

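```bash
cat >> h.py <<'E'
def cam(n,st=None):
    c=camera_model(n); K=np.array([[c['fx'],0,c['cx']],[0,c['fy'],c['cy']],[0,0,1.]])
    if n=='wrist':
        from scipy.spatial.transform import Rotation as Ro
        T=np.eye(4);T[:3,:3]=Ro.from_quat(st['ee_rot']).as_matrix();T[:3,3]=st['position']
        M=np.linalg.inv(T@c['mount']);R,t=M[:3,:3],M[:3,3]
    else: R,t=c['R'],c['t']
    return K,np.array(c['distortion'],float),np.array(R),np.array(t)
def rays(C,uv):
    K,D,R,t=C; p=cv2.undistortPoints(np.array(uv,float).reshape(-1,1,2),K,D)[:,0]
    return -R.T@t,np.c_[p,np.ones(len(p))]@R
def onplane(C,uv,z):
    o,r=rays(C,uv); return o+r*((z-o[2])/r[:,2])[:,None]
def cloud(C,d):
    v,u=np.mgrid[:480,:640]; o,r=rays(C,np.c_[u.ravel(),v.ravel()]); return (o+r*d.reshape(-1,1)).reshape(480,640,3)
E
python3 - <<'E'
from h import *
for n in ['scene','side']:
    z=np.load(f'pics/{n}0.npz'); im,d=z['im'],z['d']; P=cloud(cam(n),d)
    pts=dict(scene=dict(sqcap=(104,198),rdcap=(167,182),mill=(133,181),pot=(148,260),plate=(328,258),tray=(480,222),bowl=(371,187),calc=(250,207),cup=(472,300),tinL=(97,275),tinR=(203,255),deck=(215,270)),side=dict(plate=(300,247),tray=(280,417),bowl=(402,340),calc=(427,252),cup=(172,290),cap=(398,130)))[n]
    for k,(u,v) in pts.items(): print(n,k,P[v,u].round())
    hs=cv2.cvtColor(im,cv2.COLOR_RGB2HSV)
    # plate: height 40-52 ; tray rim blue
    reg=(P[...,2]>12)&(P[...,2]<26)&(hs[...,1]>90)&(hs[...,0]>95)&(hs[...,0]<130)&(P[...,1]>150)&(P[...,0]>350)
    q=P[reg]; print('trayrim',len(q),np.percentile(q,[1,50,99],axis=0).round(), cv2.minAreaRect(q[:,:2].astype(np.float32)))
E
```

```text
scene sqcap [ 520. -385.  161.]
scene rdcap [ 501. -274.  170.]
scene mill [ 475. -337.  164.]
scene pot [ 557. -326.   43.]
scene plate [613.  -3.  48.]
scene tray [501. 345.   6.]
scene bowl [345. 148.  16.]
scene calc [ 382. -125.   19.]
scene cup [811. 187.  95.]
scene tinL [ 599. -411.   55.]
scene tinR [ 558. -226.   42.]
scene deck [ 560. -208.    5.]
trayrim 500 [[352. 153.  15.]
 [517. 345.  20.]
 [651. 428.  24.]] ((494.1529846191406, 288.5455322265625), (325.92376708984375, 240.565673828125), 9.367239952087402)
side plate [605.  -1.  47.]
side tray [510. 336.   2.]
side bowl [366. 124.   6.]
side calc [ 366. -116.   16.]
side cup [750. 230.  90.]
side cap [ 503. -382.  140.]
trayrim 1341 [[364. 257.  14.]
 [490. 374.  17.]
 [649. 428.  21.]] ((493.2981872558594, 301.5202941894531), (314.3323059082031, 212.55599975585938), 9.102682113647461)
```

>>> {"op": "drive_tool", "data": {
  "plan": [
    [[-1,28,-21,10,0],[-1,28,-21,10,0],[-1,28,-21,10,0],[-1,28,-21,10,0],[-1,28,-21,10,0],[-1,28,-21,10,0],[-1,28,-21,10,0],[-1,28,-21,10,0],[-1,28,-21,10,0],[-1,28,-21,10,0],[-1,28,-21,10,0],[-1,28,-21,10,0],[-1,20,-20,0,0],[-1,0,0,0,0],[-1,0,0,0,0],[-1,0,0,0,0]]
  ]
}}

```text
clock: 1.43
position: [494.4, 337.3, 350.6]
ee_rot: [0.994, -0.112, -0.001, 0.0]
contact_force: [0.3, 0.8, 0.0]
gripper_width: 85.2
grasp_force: 0.0
```

```bash
python3 - <<'E'
from h import *
s=read_state(); print(s['clock'],s['position'],s['ee_rot'],s['joints']); im,d=save('wrist','tray'); print(camera_model('wrist')['mount'])
np.save('pics/tray_st.npy',s,allow_pickle=True)
P=cloud(cam('wrist',s),d); print((d>0).mean(),P[::120,::160].round())
hs=cv2.cvtColor(im,cv2.COLOR_RGB2HSV)
m=((hs[...,1]>90)&(hs[...,0]>95)&(hs[...,0]<130)&(P[...,2]>8)&(P[...,2]<30)&(P[...,0]>330)).astype(np.uint8)
v,u=np.nonzero(m); q=onplane(cam('wrist',s),np.c_[u,v],17); print(len(q),q.min(0),q.max(0),cv2.minAreaRect(q[:,:2].astype(np.float32)))
E
```

```text
1.4333 [494.42199945 337.28596054 350.62472335] [ 9.93723357e-01 -1.11863544e-01 -5.33258292e-04  3.90911402e-04] [ 8.68709153e-01  2.85152544e-01  1.56079248e-01 -4.54962006e-04
 -1.44296606e+00  4.77949069e-01]
[[-6.48233812e-04 -9.47882417e-01 -3.18619684e-01  8.22622000e+01]
 [ 9.99999468e-01 -8.69901418e-04  5.53420896e-04  4.96134045e-01]
 [-8.01745652e-04 -3.18619156e-01  9.47882477e-01 -1.42769925e+02]
 [ 0.00000000e+00  0.00000000e+00  0.00000000e+00  1.00000000e+00]]
0.9958984375 [[[728. 557. 131.]
  [737. 462.   1.]
  [695. 287.  -1.]
  [657. 111.   0.]]

 [[662. 702.   1.]
  [614. 506.  -1.]
  [569. 316.   3.]
  [526. 125.  -0.]]

 [[530. 682. 102.]
  [468. 559.  -1.]
  [421. 349.   3.]
  [374. 141.   5.]]

 [[389. 759. 101.]
  [517. 381. 393.]
  [236. 391.   0.]
  [489. 283. 386.]]]
3979 [325.72879945  93.10813535  17.        ] [652.91110488 428.10431679  17.        ] ((482.4590759277344, 258.7531433105469), (350.6308898925781, 289.0635070800781), 9.116884231567383)
```

>>> {"op": "drive_tool", "data": {
  "plan": [
    [[-1,5,-35,0,0],[-1,5,-35,0,0],[-1,5,-35,0,0],[-1,5,-35,0,0],[-1,5,-35,0,0],[-1,5,-35,0,0],[-1,5,-35,0,0],[-1,5,-35,0,0],[-1,5,-35,0,0],[-1,5,-35,0,0],[-1,0,0,0,0],[-1,0,0,0,0]]
  ]
}}

```text
clock: 2.48
position: [544.4, -13.1, 351.1]
ee_rot: [0.994, -0.112, -0.0, -0.0]
contact_force: [-0.0, 0.5, 0.2]
gripper_width: 85.4
grasp_force: 0.0
```

```bash
python3 - <<'E'
from h import *
s=read_state(); print(s['clock'],s['position'],s['joints']); im,d=save('wrist','scale')
np.save('pics/scale_st.npy',s,allow_pickle=True)
P=cloud(cam('wrist',s),d); print(P[::120,::160].round())
E
```

```text
2.4833 [544.43083991 -13.10486955 351.10599389] [ 2.73618296e-01  1.85711351e-01  2.63269886e-02 -2.32101249e-04
 -1.41180720e+00  1.07203096e+00]
[[[ 760.  177.  177.]
  [ 788.  112.   -0.]
  [ 746.  -63.   -1.]
  [ 707. -240.    0.]]

 [[ 712.  352.    1.]
  [ 664.  156.   -1.]
  [ 620.  -34.   49.]
  [ 576. -226.   -1.]]

 [[ 570.  415.   13.]
  [ 518.  210.   -1.]
  [ 470.   -0.    0.]
  [ 422. -210.    0.]]

 [[ 390.  526.   -2.]
  [ 566.   31.  392.]
  [ 285.   42.   -1.]
  [ 539.  -67.  387.]]]
```

View pics/scale.png

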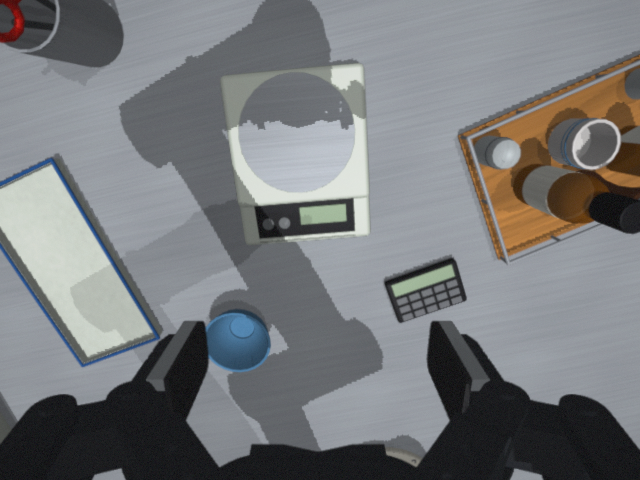

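View pics/tray.png

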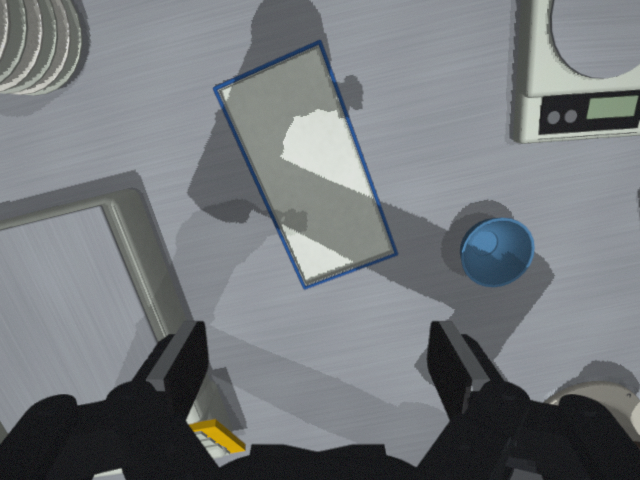

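>>> {"op": "drive_tool", "data": {
  "plan": [
    [[-1,-11,-33,0,0],[-1,-11,-33,0,0],[-1,-11,-33,0,0],[-1,-11,-33,0,0],[-1,-11,-33,0,0],[-1,-11,-33,0,0],[-1,-11,-33,0,0],[-1,-11,-33,0,0],[-1,-11,-33,0,0],[-1,0,0,0,0],[-1,0,0,0,0],[-1,0,0,0,0]]
  ]
}}

```text
clock: 3.53
position: [446.3, -308.3, 351.2]
ee_rot: [0.994, -0.111, -0.0, -0.0]
contact_force: [-0.6, 0.6, 0.1]
gripper_width: 85.4
grasp_force: 0.0
```

```bash
python3 - <<'E'
from h import *
s=read_state(); print(s['clock'],s['position'],s['joints']); im,d=save('wrist','caddy')
np.save('pics/caddy_st.npy',s,allow_pickle=True)
st=np.load('pics/tray_st.npy',allow_pickle=True).item()
q=onplane(cam('wrist',st),[(214,88),(321,42),(397,254),(305,288)],18); print('tray',q.round(),q.mean(0))
ss=np.load('pics/scale_st.npy',allow_pickle=True).item(); C=cam('wrist',ss); d=np.load('pics/scale.npz')['d'];P=cloud(C,d)
m=(abs(P[...,2]-49)<5)&(P[...,0]>500)&(abs(P[...,1])<100)
v,u=np.nonzero(m); print('z',np.median(P[m][:,2]),len(u)); q=onplane(C,np.c_[u,v],48); print(q.min(0),q.max(0),cv2.minEnclosingCircle(q[:,:2].astype(np.float32)),q.mean(0))
E
```

```text
3.5333 [ 446.30806247 -308.33155466  351.18172286] [-3.05748105e-01  1.81679471e-01  2.15316785e-02 -3.74033267e-04
 -1.41078631e+00  1.65464800e+00]
tray [[631. 426.  18.]
 [650. 296.  18.]
 [384. 255.  18.]
 [364. 383.  18.]] [507.30439667 340.15838092  18.        ]
z 48.20612879035852 11068
[545.64552529 -70.32516622  48.        ] [675.07948239  59.4411744   48.        ] ((610.4931030273438, -5.305555820465088), 65.23583984375) [612.46250182  -5.87113314  48.        ]
```

View pics/caddy.png

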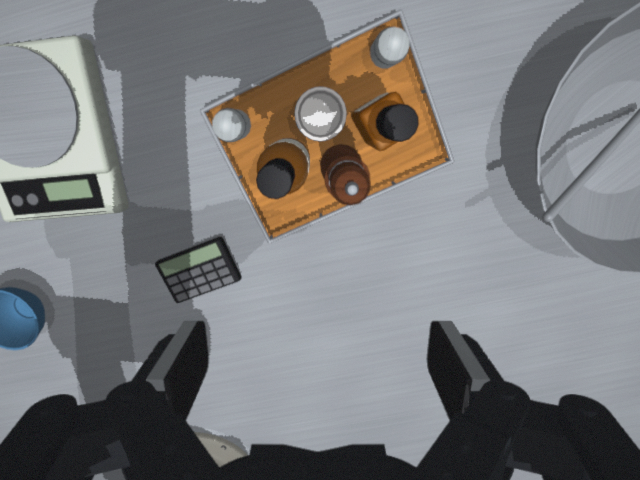

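```bash
cat > meas.py <<'E'
from h import *
def tops(f,st,items,box):
    C=cam('wrist',st); z=np.load(f); P=cloud(C,z['d']); out={}
    for k,(ztop,zlo,zhi,xy,R) in items.items():
        m=(P[...,2]>zlo)&(P[...,2]<zhi)&(np.hypot(P[...,0]-xy[0],P[...,1]-xy[1])<R)
        v,u=np.nonzero(m)
        if len(u)<5: print(k,'few');continue
        q=onplane(C,np.c_[u,v],ztop)[:,:2].astype(np.float32)
        (c,r)=cv2.minEnclosingCircle(q); out[k]=c
        print(k,len(u),'circ',np.round(c,1),round(r,1),'mean',q.mean(0).round(1),'z',np.median(P[m][:,2]).round(1))
    return out
E
python3 - <<'E'
from meas import *
s=np.load('pics/caddy_st.npy',allow_pickle=True).item()
o=tops('pics/caddy.npz',s,dict(round=(179,172,186,(501,-274),30),square=(167,160,174,(520,-385),30),knob=(175,168,182,(475,-337),25),head=(154,148,160,(475,-337),30),pot=(56,50,62,(550,-326),40),tinL=(67,58,75,(599,-411),30),tinR=(67,58,75,(565,-226),30)),None)
for a,b in [('round','knob'),('square','knob'),('pot','knob'),('pot','round'),('pot','square'),('round','square')]: print(a,b,np.hypot(*np.subtract(o[a],o[b])))
C=cam('wrist',s); q=onplane(C,[(205,107),(399,10),(452,160),(271,239)],28);print(q.round(),q.mean(0)) 
# square bottle shoulder edges
d=np.load('pics/caddy.npz')['d'];P=cloud(C,d);m=(abs(P[...,2]-108)<5)&(np.hypot(P[...,0]-520,P[...,1]+385)<45)
print(m.sum(),cv2.minAreaRect(P[m][:,:2].astype(np.float32)))
E
```

```text
round 997 circ [ 485.1 -282.2] 15.2 mean [ 486.  -281.7] z 179.1
square 1093 circ [ 507.5 -391. ] 15.2 mean [ 507.3 -390.9] z 167.1
knob 146 circ [ 464.3 -342.2] 5.6 mean [ 464.3 -342.2] z 173.6
head 370 circ [ 463.6 -342.3] 18.2 mean [ 467.7 -341.5] z 156.9
pot 377 circ [ 528.3 -330.7] 27.9 mean [ 539.9 -328. ] z 55.8
tinL 497 circ [ 578.1 -416.4] 14.4 mean [ 579.6 -416.2] z 61.5
tinR 309 circ [ 541.7 -231.7] 13.4 mean [ 543.2 -230.9] z 61.3
round knob 63.44261076150114
square knob 65.21319080294008
pot knob 65.02468131609778
pot round 64.91990589875834
pot square 63.79594959978467
round square 111.05804525490122
[[ 565. -205.   28.]
 [ 613. -436.   28.]
 [ 443. -472.   28.]
 [ 396. -238.   28.]] [ 504.29046889 -337.63625203   28.        ]
684 ((506.913818359375, -391.5377197265625), (43.89516067504883, 43.156578063964844), 18.970096588134766)
```

>>> {"op": "drive_tool", "data": {
  "plan": [
    [[-0.3,6,-11,-20,6],[-0.3,6,-11,-20,6],[-0.3,6,-12,-20,6],[-0.3,0,0,-20,6],[-0.3,0,0,-20,0],[-0.3,0,0,0,0],[-0.3,0,0,0,0],[-0.3,0,0,0,0]]
  ]
}}

```text
clock: 4.25
position: [464.9, -343.1, 253.0]
ee_rot: [0.995, 0.098, 0.001, 0.001]
contact_force: [-0.7, -0.5, 1.0]
gripper_width: 55.3
grasp_force: 0.0
```

```bash
python3 - <<'E'
from meas import *
s=read_state(); print(s['position'],s['ee_rot'],s['joints']); im,d=save('wrist','caddy2')
o=tops('pics/caddy2.npz',s,dict(round=(179,172,186,(485,-282),30),square=(167,160,174,(508,-391),30),knob=(175,168,182,(464,-342),25),head=(154,148,160,(464,-342),30),pot=(56,50,62,(528,-330),40)),None)
E
```

```text
[ 464.92865689 -343.11456257  252.97712258] [9.95150323e-01 9.83566517e-02 9.70993807e-04 9.27852222e-04] [-3.55130223e-01  2.88627333e-01 -7.89794717e-02  8.76294371e-04
 -1.20063083e+00  2.12264262e+00]
round 2131 circ [ 485.8 -282.2] 15.6 mean [ 486.1 -282. ] z 179.0
square 1886 circ [ 506.9 -390.5] 15.5 mean [ 507.3 -390.6] z 167.2
knob 257 circ [ 466.  -341.9] 5.8 mean [ 466.  -341.8] z 173.4
head 687 circ [ 464.5 -342.1] 18.5 mean [ 471.4 -340.9] z 156.4
pot 1036 circ [ 517.9 -332.5] 38.0 mean [ 527.2 -330.7] z 56.0
```

>>> {"op": "drive_tool", "data": {
  "plan": [
    [[-0.3,0,0.5,-30,0],[-0.3,0,0,-30,0],[-0.3,0,0,-30,0],[-0.3,0,0,-25,0],[-0.3,0,0,-17,0],[-0.3,0,0,0,0],[-0.3,0,0,0,0],[-0.3,0,0,0,0]]
  ]
}}

```text
clock: 4.97
position: [465.2, -343.7, 121.6]
ee_rot: [0.995, 0.098, 0.002, 0.001]
contact_force: [0.8, -0.5, 0.3]
gripper_width: 55.4
grasp_force: 0.0
```

```bash
python3 - <<'E'
from h import *
for i in range(2):
    s=read_state(); print(s['position'],s['joint_vel'].round(4)); 
E
```

```text
[ 465.24460765 -343.73957451  121.59823323] [-0.0008 -0.0099  0.0035 -0.0028  0.0021  0.0003]
[ 465.24460765 -343.73957451  121.59823323] [-0.0008 -0.0099  0.0035 -0.0028  0.0021  0.0003]
```

>>> {"op": "drive_tool", "data": {
  "plan": [
    [[-0.3,0,1,0,0],[-0.3,0,0,0,0],[1,0,0,0,0],[1,0,0,0,0],[1,0,0,0,0],[1,0,0,0,0],[1,0,0,0,0],[1,0,0,0,0],[1,0,0,0,0],[1,0,0,0,0]]
  ]
}}

```text
clock: 5.8
position: [464.3, -342.3, 120.5]
ee_rot: [0.995, 0.098, 0.001, 0.001]
contact_force: [-1.0, 1.7, 5.9]
gripper_width: 34.1
grasp_force: 60.6
```

>>> {"op": "drive_tool", "data": {
  "plan": [
    [[1,0,0,10,0],[1,0,0,25,0],[1,0,0,35,0],[1,0,0,35,0],[1,0,0,35,0],[1,0,0,35,0],[1,0,0,25,0],[1,0,20,0,0],[1,-2,35,0,0],[1,-2,35,0,0],[1,-2,35,0,0],[1,-2,35,0,0],[1,-2,35,0,0],[1,-2,35,0,0],[1,-2,35,0,0],[1,-2,35,0,0],[1,-2,35,0,0],[1,-2,35,0,0],[1,-2,35,0,0],[1,-2,35,0,0]]
  ]
}}

```text
clock: 7.47
position: [438.4, 99.3, 318.9]
ee_rot: [0.995, 0.097, -0.001, -0.0]
contact_force: [1.4, -0.7, -3.5]
gripper_width: 34.4
grasp_force: 60.7
```

>>> {"op": "drive_tool", "data": {
  "plan": [
    [[1,-2,35,0,0],[1,-2,35,0,0],[1,-2,35,0,0],[1,-2,35,0,0],[1,-2,35,0,0],[1,-4,35,0,0],[1,0,19,0,0],[1,0,0,-30,0],[1,0,0,-35,0],[1,0,0,-35,0],[1,0,0,-35,0],[1,0,0,-30,0],[1,0,0,-15,0],[1,0,0,-10,0],[1,0,0,0,0],[1,0,0,0,0],[1,0,0,0,0]]
  ]
}}

```text
clock: 8.88
position: [426.5, 327.7, 130.8]
ee_rot: [0.995, 0.098, 0.001, -0.001]
contact_force: [0.0, 0.1, -1.7]
gripper_width: 34.4
grasp_force: 60.8
```

>>> {"op": "drive_tool", "data": {
  "plan": [
    [[1,0,0,-7,0],[1,0,0,-3,0],[1,0,0,-1,0],[1,0,0,0,0],[1,0,0,0,0],[-0.3,0,0,0,0],[-0.3,0,0,0,0],[-0.3,0,0,0,0],[-0.3,0,0,0,0],[-0.3,0,0,0,0],[-0.3,0,0,0,0]]
  ]
}}

```text
clock: 9.8
position: [425.7, 326.8, 118.2]
ee_rot: [0.995, 0.097, -0.0, 0.0]
contact_force: [-0.3, -0.0, 0.8]
gripper_width: 55.5
grasp_force: 0.0
```

>>> {"op": "drive_tool", "data": {
  "plan": [
    [[-0.3,0,0,20,0],[-0.3,0,0,35,0],[-0.3,0,0,35,0],[-0.3,0,0,40,0],[-0.3,3.5,-35,0,0],[-0.3,3.5,-35,0,0],[-0.3,3.5,-35,0,0],[-0.3,3.5,-35,0,0],[-0.3,3.5,-35,0,0],[-0.3,3.5,-35,0,0],[-0.3,3.5,-35,0,0],[-0.3,3.5,-35,0,0],[-0.3,3.5,-35,0,0],[-0.3,3.5,-35,0,0],[-0.3,3.5,-35,0,0],[-0.3,3.5,-35,0,0],[-0.3,3.5,-35,0,0],[-0.3,3.5,-35,0,0],[-0.3,3.5,-35,0,0]]
  ]
}}

```text
clock: 11.38
position: [478.0, -199.9, 248.4]
ee_rot: [0.995, 0.097, 0.0, 0.0]
contact_force: [1.6, 0.2, -0.3]
gripper_width: 55.4
grasp_force: 0.0
```

>>> {"op": "drive_tool", "data": {
  "plan": [
    [[-0.3,3.5,-35,0,0],[-0.3,3.5,-35,0,0],[-0.3,0,-14,0,0],[-0.3,0,0,-20,0],[-0.3,0,0,-30,0],[-0.3,0,0,-30,0],[-0.3,0,0,-19,0],[-0.3,0,0,-10,0],[-0.3,0,0,0,0],[-0.3,0,0,0,0],[-0.3,0,0,0,0]]
  ]
}}

```text
clock: 12.3
position: [486.4, -282.5, 140.9]
ee_rot: [0.995, 0.098, 0.001, 0.001]
contact_force: [0.1, -1.0, 1.5]
gripper_width: 55.7
grasp_force: 0.0
```

>>> {"op": "drive_tool", "data": {
  "plan": [
    [[1,0,0,0,0],[1,0,0,0,0],[1,0,0,0,0],[1,0,0,0,0],[1,0,0,0,0],[1,0,0,0,0],[1,0,0,0,0],[1,0,0,10,0],[1,0,0,25,0],[1,0,0,35,0],[1,0,0,35,0],[1,0,0,15,0],[1,3,5,0,0]]
  ]
}}

```text
clock: 13.38
position: [489.5, -278.3, 263.8]
ee_rot: [0.995, 0.097, 0.004, 0.002]
contact_force: [0.2, 0.0, -3.3]
gripper_width: 28.6
grasp_force: 60.2
```

>>> {"op": "drive_tool", "data": {
  "plan": [
    [[1,5.5,35,0,0],[1,5.5,35,0,0],[1,5.5,35,0,0],[1,5.5,35,0,0],[1,5.5,35,0,0],[1,5.5,35,0,0],[1,5.5,35,0,0],[1,5.5,35,0,0],[1,5.5,35,0,0],[1,5.5,35,0,0],[1,5.5,35,0,0],[1,5.5,35,0,0],[1,5.5,35,0,0],[1,5.5,35,0,0],[1,5.5,35,0,0],[1,5.5,35,0,0],[1,5.5,35,0,0],[1,5.5,35,0,0],[1,0,0,0,0]]
  ]
}}

```text
clock: 14.97
position: [586.2, 359.0, 254.0]
ee_rot: [0.995, 0.1, -0.002, 0.0]
contact_force: [0.2, -0.5, -4.0]
gripper_width: 28.8
grasp_force: 60.9
```

>>> {"op": "drive_tool", "data": {
  "plan": [
    [[1,0,0,-20,0],[1,0,0,-35,0],[1,0,0,-30,0],[1,0,0,-20,0],[1,0,0,-10,0],[1,0,0,0,0],[1,0,0,-4,0],[1,0,0,-2,0],[1,0,0,0,0],[1,0,0,0,0],[-0.3,0,0,0,0],[-0.3,0,0,0,0],[-0.3,0,0,0,0],[-0.3,0,0,0,0],[-0.3,0,0,0,0],[-0.3,0,0,0,0]]
  ]
}}

```text
clock: 16.3
position: [587.2, 352.9, 138.1]
ee_rot: [0.995, 0.097, -0.0, 0.0]
contact_force: [0.7, -0.1, -0.8]
gripper_width: 55.4
grasp_force: 0.0
```

>>> {"op": "drive_tool", "data": {
  "plan": [
    [[-0.3,0,0,20,0],[-0.3,0,0,35,0],[-0.3,0,0,25,0],[-0.3,-3.8,-35,0,0],[-0.3,-3.8,-35,0,0],[-0.3,-3.8,-35,0,0],[-0.3,-3.8,-35,0,0],[-0.3,-3.8,-35,0,0],[-0.3,-3.8,-35,0,0],[-0.3,-3.8,-35,0,0],[-0.3,-3.8,-35,0,0],[-0.3,-3.8,-35,0,0],[-0.3,-3.8,-35,0,0],[-0.3,-3.8,-35,0,0],[-0.3,-3.8,-35,0,0],[-0.3,-3.8,-35,0,0],[-0.3,-3.8,-35,0,0],[-0.3,-3.8,-35,0,0],[-0.3,-3.8,-35,0,0],[-0.3,-3.8,-35,0,0]]
  ]
}}

```text
clock: 17.97
position: [522.2, -243.8, 218.5]
ee_rot: [0.995, 0.097, 0.0, 0.0]
contact_force: [1.3, 0.6, 0.7]
gripper_width: 55.3
grasp_force: 0.0
```

>>> {"op": "drive_tool", "data": {
  "plan": [
    [[-0.3,-3.8,-35,0,0],[-0.3,-3.8,-35,0,0],[-0.3,-3.8,-35,0,0],[-0.3,-3.8,-35,0,0],[-0.3,-0.7,-8.5,0,0],[-0.3,0,0,0,0],[-0.3,0,0,-20,0],[-0.3,0,0,-30,0],[-0.3,0,0,-25,0],[-0.3,0,0,-16,0],[-0.3,0,0,0,0],[-0.3,0,0,0,0],[-0.3,0,0,0,0]]
  ]
}}

```text
clock: 19.05
position: [507.9, -390.4, 129.0]
ee_rot: [0.995, 0.098, 0.001, 0.001]
contact_force: [0.2, -0.2, 0.6]
gripper_width: 55.5
grasp_force: 0.0
```

>>> {"op": "drive_tool", "data": {
  "plan": [
    [[1,0,0,0,0],[1,0,0,0,0],[1,0,0,0,0],[1,0,0,0,0],[1,0,0,0,0],[1,0,0,0,0],[1,0,0,0,0],[1,0,0,10,0],[1,0,0,25,0],[1,0,0,35,0],[1,0,0,35,0],[1,0,0,15,0],[1,0,15,0,0]]
  ]
}}

```text
clock: 20.13
position: [508.0, -378.2, 251.9]
ee_rot: [0.995, 0.096, 0.003, 0.003]
contact_force: [1.1, 0.1, -3.0]
gripper_width: 28.8
grasp_force: 60.1
```

>>> {"op": "drive_tool", "data": {
  "plan": [
    [[1,0,35,0,0],[1,0,35,0,0],[1,0,35,0,0],[1,0,35,0,0],[1,0,35,0,0],[1,0,35,0,0],[1,0,35,0,0],[1,0,35,0,0],[1,0,35,0,0],[1,0,35,0,0],[1,0,35,0,0],[1,0,35,0,0],[1,0,35,0,0],[1,0,35,0,0],[1,0,35,0,0],[1,0,35,0,0],[1,0,35,0,0],[1,0,35,0,0],[1,0,35,0,0],[1,0,35,0,0]]
  ]
}}

```text
clock: 21.8
position: [504.7, 325.4, 245.3]
ee_rot: [0.995, 0.097, -0.002, 0.001]
contact_force: [0.9, -0.5, -3.6]
gripper_width: 29.0
grasp_force: 60.3
```

>>> {"op": "drive_tool", "data": {
  "plan": [
    [[1,0,16,0,0],[1,0,0,0,0],[1,0,0,-20,0],[1,0,0,-35,0],[1,0,0,-30,0],[1,0,0,-20,0],[1,0,0,-10,0],[1,0,0,0,0],[1,0,0,-4,0],[1,0,0,-2,0],[1,0,0,0,0],[1,0,0,0,0],[-0.3,0,0,0,0],[-0.3,0,0,0,0],[-0.3,0,0,0,0],[-0.3,0,0,0,0],[-0.3,0,0,0,0],[-0.3,0,0,0,0]]
  ]
}}

```text
clock: 23.3
position: [506.7, 340.5, 126.2]
ee_rot: [0.995, 0.097, -0.0, -0.0]
contact_force: [0.2, 0.1, -0.3]
gripper_width: 55.5
grasp_force: 0.0
```

>>> {"op": "drive_tool", "data": {
  "plan": [
    [[-0.3,0,0,20,0],[-0.3,0,0,35,0],[-0.3,0,0,25,0],[-0.3,-3,-35,6,0],[-1,-3,-35,6,0],[-1,-3,-35,6,0],[-1,-3,-35,6,0],[-1,-3,-35,6,0],[-1,-3,-35,6,0],[-1,-3,-35,6,0],[-1,-3,-35,6,0],[-1,-3,-35,6,0],[-1,-3,-35,6,0],[-1,-3,-35,6,0],[-1,-3,-35,6,0],[-1,-3,-35,6,0],[-1,-3,-35,6,0],[-1,-3,-35,6,0],[-1,-3,-35,6,0],[-1,-3,-35,6,0]]
  ]
}}

```text
clock: 24.97
position: [455.2, -256.3, 308.8]
ee_rot: [0.995, 0.097, 0.0, 0.0]
contact_force: [0.7, 0.1, -0.3]
gripper_width: 85.2
grasp_force: 0.0
```

>>> {"op": "drive_tool", "data": {
  "plan": [
    [[-1,-3,-35,6,0],[-1,-3,-35,6,0],[-1,0,-5,6,0],[-1,0,0,0,0],[-1,0,0,0,0],[-1,0,0,0,0]]
  ]
}}

```text
clock: 25.47
position: [449.6, -328.6, 326.0]
ee_rot: [0.995, 0.098, -0.0, -0.0]
contact_force: [-0.3, -0.4, -0.2]
gripper_width: 85.5
grasp_force: 0.0
```

```bash
python3 - <<'E'
from meas import *
s=read_state(); print(s['position'],s['joints']); im,d=save('wrist','pot')
o=tops('pics/pot.npz',s,dict(pot=(56,53,60,(528,-331),34)),None)
b,_=save('scene','scene1')
E
```

```text
[ 449.61787566 -328.58968188  325.96586775] [-3.40348708e-01  2.16432524e-01  4.86394468e-03 -5.09494485e-04
 -1.35980849e+00  2.10727609e+00]
pot 668 circ [ 528.1 -330.8] 28.0 mean [ 528.9 -331. ] z 55.9
```

View pics/scene1.png

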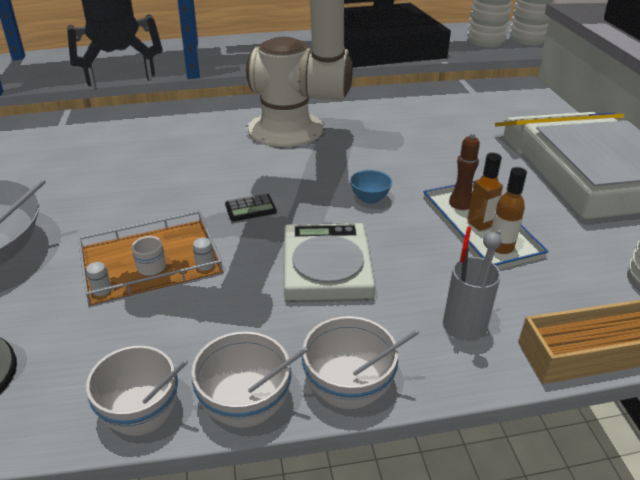

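View pics/pot.png

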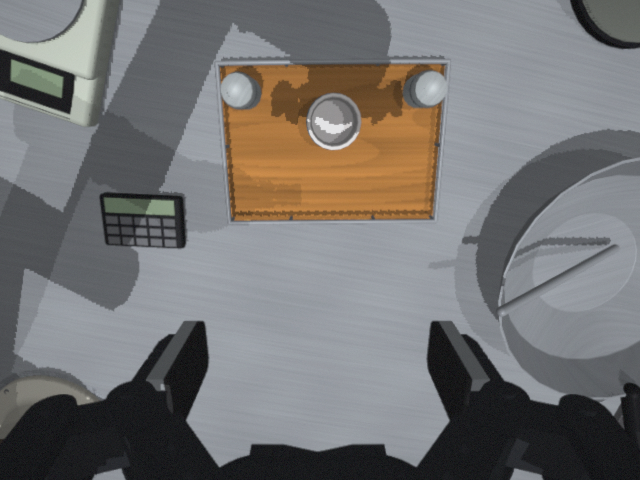

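>>> {"op": "drive_tool", "data": {
  "plan": [
    [[-1,26,-2,-20,0],[-1,26,0,-20,0],[-1,26.5,0,-20,0],[-1,0,0,-35,0],[-1,0,0,-35,0],[-1,0,0,-35,0],[-1,0,0,-35,0],[-1,0,0,-35,0],[-1,0,0,-30,0],[-1,0,0,-23,0],[-1,0,0,-10,0],[-1,0,0,-10,0],[-1,0,0,0,0],[-1,0,0,0,0]]
  ]
}}

```text
clock: 26.73
position: [529.1, -331.5, 19.2]
ee_rot: [0.995, 0.098, 0.001, 0.0]
contact_force: [1.1, -0.6, -0.0]
gripper_width: 85.5
grasp_force: 0.0
```

>>> {"op": "drive_tool", "data": {
  "plan": [
    [[1,0,0,0,0],[1,0,0,0,0],[1,0,0,0,0],[1,0,0,0,0],[1,0,0,0,0],[1,0,0,0,0],[1,0,0,0,0]]
  ]
}}

```text
clock: 27.32
position: [529.4, -332.1, 20.3]
ee_rot: [0.995, 0.098, 0.002, 0.001]
contact_force: [0.3, 0.8, 6.6]
gripper_width: 54.0
grasp_force: 64.0
```

>>> {"op": "drive_tool", "data": {
  "plan": [
    [[1,0,0,10,0],[1,0,0,25,0],[1,0,0,35,0],[1,0,0,30,0],[1,8.2,32.5,0,0],[1,8.2,32.5,0,0],[1,8.2,32.5,0,0],[1,8.2,32.5,0,0],[1,8.2,32.5,0,0],[1,8.2,32.5,0,0],[1,8.2,32.5,0,0],[1,8.2,32.5,0,0],[1,8.2,32.5,0,0],[1,8.2,32.5,0,0],[1,0,0,-20,0],[1,0,0,-20,0],[1,0,0,-8,0],[1,0,0,0,0],[1,0,0,0,0],[1,0,0,0,0]]
  ]
}}

```text
clock: 28.98
position: [610.9, -7.0, 71.5]
ee_rot: [0.995, 0.097, 0.001, 0.0]
contact_force: [-0.4, 0.0, -1.6]
gripper_width: 53.7
grasp_force: 63.6
```

Clearance should be about 7–8 mm; lower gently and watch the force.

>>> {"op": "drive_tool", "data": {
  "plan": [
    [[1,0.5,1,-4,0],[1,0,0,-2,0],[1,0,0,-1,0],[1,0,0,0,0],[1,0,0,0,0]]
  ]
}}

```text
clock: 29.4
position: [611.0, -5.8, 64.3]
ee_rot: [0.995, 0.097, 0.0, 0.0]
contact_force: [-2.9, -0.7, 3.6]
gripper_width: 53.7
grasp_force: 64.1
```

>>> {"op": "drive_tool", "data": {
  "plan": [
    [[-1,0,0,0,0],[-1,0,0,0,0],[-1,0,0,0,0],[-1,0,0,0,0],[-1,0,0,0,0],[-1,0,0,15,0],[-1,0,0,35,0],[-1,0,0,35,0],[-1,0,0,35,0],[-1,-30,0,20,0],[-1,-35,0,20,0],[-1,-30,0,20,0],[-1,0,0,0,0],[-1,0,0,0,0],[-1,0,0,0,0]]
  ]
}}

```text
clock: 30.65
position: [515.8, -5.5, 243.2]
ee_rot: [0.995, 0.097, 0.0, -0.0]
contact_force: [-0.1, -0.5, -0.8]
gripper_width: 85.0
grasp_force: 0.0
```

```bash
python3 - <<'E'
from meas import *
s=read_state(); print(s['position']); im,d=save('wrist','pot2')
o=tops('pics/pot2.npz',s,dict(pot=(100,96,106,(611,-5),60)),None)
C=cam('wrist',s);P=cloud(C,d);m=(abs(P[...,2]-49)<4)&(np.hypot(P[...,0]-611,P[...,1]+5)<90);v,u=np.nonzero(m)
q=onplane(C,np.c_[u,v],48.5)[:,:2].astype(np.float32); print(cv2.minEnclosingCircle(q),q.min(0),q.max(0))
E
```

```text
[515.80552874  -5.45235331 243.22487325]
pot 1462 circ [610.4  -6.6] 27.9 mean [611.7  -6.5] z 100.0
((610.385498046875, -4.991304874420166), 65.03524780273438) [545.595   -69.34567] [674.72473   59.471508]
```

View pics/pot2.png

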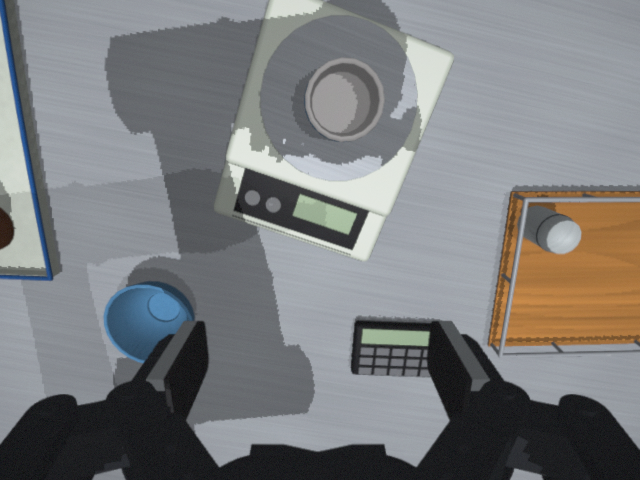

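>>> {"op": "drive_tool", "data": {
  "plan": [
    [[-1,-8,34,10,0],[-1,-8,34,10,0],[-1,-8,34,11,0],[-1,-8,34,11,0],[-1,-9,34,11,0],[-0.3,-9,34,11,0],[-0.3,-9,34,11,0],[-0.3,-9,34,11,0],[-0.3,-9,34,10,0],[-0.3,-9,34,10,0],[-0.3,0,0,0,0],[-0.3,0,0,0,0],[-0.3,0,0,0,0]]
  ]
}}

```text
clock: 31.78
position: [429.9, 334.7, 347.4]
ee_rot: [0.995, 0.097, -0.001, 0.001]
contact_force: [-0.5, 0.3, -0.4]
gripper_width: 55.5
grasp_force: 0.0
```

```bash
python3 - <<'E'
from meas import *
s=read_state(); print(s['position']); im,d=save('wrist','tray2')
o=tops('pics/tray2.npz',s,dict(round=(178,171,185,(588,353),30),square=(166,159,173,(507,340),30),knob=(174,167,181,(426,327),25),head=(153,147,159,(426,327),30)),None)
C=cam('wrist',s);P=cloud(C,d);m=(abs(P[...,2]-107)<5)&(np.hypot(P[...,0]-507,P[...,1]-340)<45)
print(m.sum(),cv2.minAreaRect(P[m][:,:2].astype(np.float32)))
E
```

```text
[429.88412536 334.68344417 347.43008389]
round 1123 circ [583.7 352. ] 14.8 mean [581.  351.5] z 178.0
square 1113 circ [506.5 339.9] 14.9 mean [506.7 339.9] z 166.1
knob 134 circ [427.7 327.8] 5.7 mean [427.5 327.7] z 172.4
head 367 circ [426.3 327.5] 18.0 mean [431.3 328.9] z 155.8
868 ((506.5413513183594, 339.7854309082031), (44.332366943359375, 43.94199752807617), 19.184640884399414)
```

```bash
python3 - <<'E'
from meas import *
s=read_state(); z=np.load('pics/tray2.npz'); C=cam('wrist',s);P=cloud(C,z['d'])
m=(P[...,2]>171)&(P[...,2]<185)&(np.hypot(P[...,0]-588,P[...,1]-353)<45)
v,u=np.nonzero(m);print(u.min(),u.max(),v.min(),v.max()); q=onplane(C,np.c_[u,v],178)[:,:2].astype(np.float32);print(cv2.minEnclosingCircle(q),q.mean(0))
cv2.imwrite('pics/t2c.png',cv2.resize(z['im'][0:300,200:520,::-1],None,fx=2,fy=2))
E
```

```text
313 354 0 32
((583.8425903320312, 351.20281982421875), 14.850610733032227) [581.2039  350.76532]
```

View pics/t2c.png

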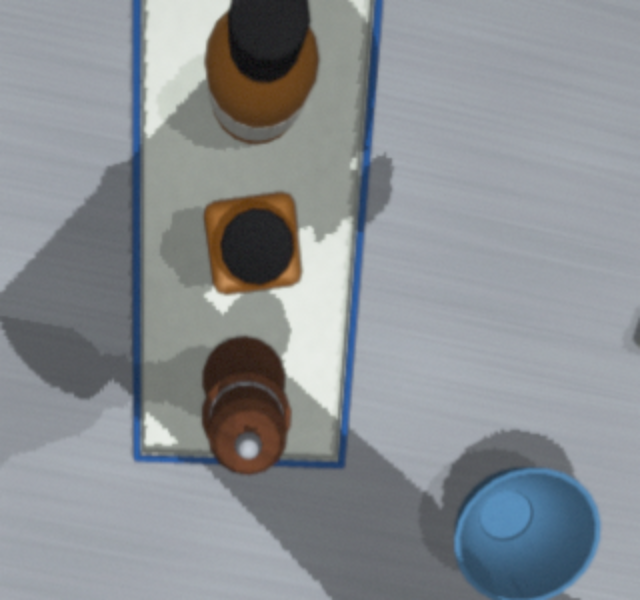

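>>> {"op": "drive_tool", "data": {
  "plan": [
    [[-0.3,26,2,-20,0],[-0.3,26,2,-20,0],[-0.3,25,2,-20,0],[-0.3,0,0,-35,0],[-0.3,0,0,-35,0],[-0.3,0,0,-35,0],[-0.3,0,0,-30,0],[-0.3,0,0,-18,0],[-0.3,0,0,-10,0],[-0.3,0,0,0,0],[-0.3,0,0,0,0],[-0.3,0,0,0,0]]
  ]
}}

```text
clock: 32.83
position: [507.8, 340.8, 128.1]
ee_rot: [0.995, 0.097, 0.001, -0.001]
contact_force: [0.2, -0.7, 0.8]
gripper_width: 55.3
grasp_force: 0.0
```

>>> {"op": "drive_tool", "data": {
  "plan": [
    [[1,0,0,0,0],[1,0,0,0,0],[1,0,0,0,0],[1,0,0,0,0],[1,0,0,0,0],[1,0,0,0,0],[1,0,0,0,0],[1,0,0,10,0],[1,0,0,25,0],[1,0,0,35,0],[1,0,0,35,0],[1,0,0,16,0],[1,0,-16,0,0]]
  ]
}}

```text
clock: 33.92
position: [508.2, 327.4, 251.7]
ee_rot: [0.995, 0.099, 0.004, -0.003]
contact_force: [2.0, -0.5, -2.9]
gripper_width: 28.7
grasp_force: 59.8
```

>>> {"op": "drive_tool", "data": {
  "plan": [
    [[1,0,-35,0,0],[1,0,-35,0,0],[1,0,-35,0,0],[1,0,-35,0,0],[1,0,-35,0,0],[1,0,-35,0,0],[1,0,-35,0,0],[1,0,-35,0,0],[1,0,-35,0,0],[1,0,-35,0,0],[1,0,-35,0,0],[1,0,-35,0,0],[1,0,-35,0,0],[1,0,-35,0,0],[1,0,-35,0,0],[1,0,-35,0,0],[1,0,-35,0,0],[1,0,-35,0,0],[1,0,-35,0,0],[1,0,-35,0,0]]
  ]
}}

```text
clock: 35.58
position: [504.7, -376.6, 245.0]
ee_rot: [0.995, 0.097, -0.002, -0.002]
contact_force: [1.2, 1.1, -3.2]
gripper_width: 29.2
grasp_force: 59.9
```

>>> {"op": "drive_tool", "data": {
  "plan": [
    [[1,0,-15,0,0],[1,0,0,0,0],[1,0,0,-20,0],[1,0,0,-35,0],[1,0,0,-30,0],[1,0,0,-20,0],[1,0,0,-10,0],[1,0,0,0,0],[1,0,0,-3,0],[1,0,0,-1.5,0],[1,0,0,0,0],[1,0,0,0,0],[1,0,0,0,0]]
  ]
}}

```text
clock: 36.67
position: [506.9, -390.4, 129.1]
ee_rot: [0.995, 0.098, 0.001, 0.0]
contact_force: [-1.8, 3.3, 5.2]
gripper_width: 28.7
grasp_force: 61.3
```

>>> {"op": "drive_tool", "data": {
  "plan": [
    [[-0.3,0,0,0,0],[-0.3,0,0,0,0],[-0.3,0,0,0,0],[-0.3,0,0,0,0],[-0.3,0,0,0,0],[-0.3,0,0,15,0],[-0.3,0,0,35,0],[-0.3,0,0,40,0],[-0.3,0.7,8.5,0,0],[-0.3,3.8,35,0,0],[-0.3,3.8,35,0,0],[-0.3,3.8,35,0,0],[-0.3,3.8,35,0,0],[-0.3,3.8,35,0,0],[-0.3,3.8,35,0,0],[-0.3,3.8,35,0,0],[-0.3,3.8,35,0,0],[-0.3,3.8,35,0,0],[-0.3,3.8,35,0,0],[-0.3,3.8,35,0,0]]
  ]
}}

```text
clock: 38.33
position: [549.2, 4.7, 218.0]
ee_rot: [0.995, 0.097, 0.0, -0.0]
contact_force: [0.4, -0.7, -0.0]
gripper_width: 55.0
grasp_force: 0.0
```

>>> {"op": "drive_tool", "data": {
  "plan": [
    [[-0.3,3.8,35,0,0],[-0.3,3.8,35,0,0],[-0.3,3.8,35,0,0],[-0.3,3.8,35,0,0],[-0.3,3.8,35,0,0],[-0.3,3.8,35,0,0],[-0.3,3.8,35,0,0],[-0.3,3.8,35,0,0],[-0.3,3.8,35,0,0],[-0.3,3.8,35,0,0],[-0.3,0,0,0,0],[-0.3,0,0,0,0],[-0.3,0,0,-20,0],[-0.3,0,0,-30,0],[-0.3,0,0,-20,0],[-0.3,0,0,-9.5,0],[-0.3,0,0,0,0],[-0.3,0,0,0,0],[-0.3,0,0,0,0],[-0.3,0,0,0,0]]
  ]
}}

```text
clock: 40.0
position: [588.1, 353.3, 140.5]
ee_rot: [0.995, 0.097, 0.002, -0.001]
contact_force: [0.3, -0.6, 0.2]
gripper_width: 55.5
grasp_force: 0.0
```

>>> {"op": "drive_tool", "data": {
  "plan": [
    [[1,0,0,0,0],[1,0,0,0,0],[1,0,0,0,0],[1,0,0,0,0],[1,0,0,0,0],[1,0,0,0,0],[1,0,0,0,0],[1,0,0,10,0],[1,0,0,25,0],[1,0,0,35,0],[1,0,0,35,0],[1,0,0,35,0],[1,-3,-5,11,0]]
  ]
}}

```text
clock: 41.08
position: [585.7, 349.0, 294.4]
ee_rot: [0.995, 0.098, 0.004, -0.002]
contact_force: [0.8, 0.1, -1.0]
gripper_width: 28.5
grasp_force: 59.8
```

>>> {"op": "drive_tool", "data": {
  "plan": [
    [[1,-5.5,-35,0,0],[1,-5.5,-35,0,0],[1,-5.5,-35,0,0],[1,-5.5,-35,0,0],[1,-5.5,-35,0,0],[1,-5.5,-35,0,0],[1,-5.5,-35,0,0],[1,-5.5,-35,0,0],[1,-5.5,-35,0,0],[1,-5.5,-35,0,0],[1,-5.5,-35,0,0],[1,-5.5,-35,0,0],[1,-5.5,-35,0,0],[1,-5.5,-35,0,0],[1,-5.5,-35,0,0],[1,-5.5,-35,0,0],[1,-5.5,-35,0,0],[1,-5.5,-35,0,0],[1,0,0,0,0],[1,0,0,0,0]]
  ]
}}

```text
clock: 42.75
position: [483.1, -283.2, 286.7]
ee_rot: [0.995, 0.095, -0.002, -0.002]
contact_force: [-0.5, 0.2, -4.2]
gripper_width: 29.1
grasp_force: 60.7
```

>>> {"op": "drive_tool", "data": {
  "plan": [
    [[1,0,0,-30,0],[1,0,0,-35,0],[1,0,0,-35,0],[1,0,0,-25,0],[1,0,0,-20,0],[1,0,0,0,0],[1,0,0,-3,0],[1,0,0,-1.5,0],[1,0,0,0,0],[1,0,0,0,0],[1,0,0,0,0]]
  ]
}}

```text
clock: 43.67
position: [485.5, -282.1, 140.6]
ee_rot: [0.995, 0.097, 0.001, 0.0]
contact_force: [-0.5, -0.8, -4.0]
gripper_width: 28.4
grasp_force: 60.7
```

>>> {"op": "drive_tool", "data": {
  "plan": [
    [[1,0,0,-0.7,0],[1,0,0,0,0],[1,0,0,0,0]]
  ]
}}

```text
clock: 43.92
position: [485.2, -282.1, 139.3]
ee_rot: [0.995, 0.097, 0.0, 0.0]
contact_force: [-0.3, -0.1, -3.4]
gripper_width: 28.9
grasp_force: 60.7
```

>>> {"op": "drive_tool", "data": {
  "plan": [
    [[1,0,0,-0.8,0],[1,0,0,0,0],[1,0,0,0,0]]
  ]
}}

```text
clock: 44.17
position: [485.3, -282.2, 138.6]
ee_rot: [0.995, 0.097, 0.0, 0.0]
contact_force: [0.0, 1.4, -1.6]
gripper_width: 28.8
grasp_force: 60.9
```

>>> {"op": "drive_tool", "data": {
  "plan": [
    [[-0.3,0,0,0,0],[-0.3,0,0,0,0],[-0.3,0,0,0,0],[-0.3,0,0,0,0],[-0.3,0,0,0,0],[-0.3,0,0,15,0],[-0.3,0,0,35,0],[-0.3,0,0,35,0],[-0.3,0,14,25,0],[-0.3,-3.5,35,0,0],[-0.3,-3.5,35,0,0],[-0.3,-3.5,35,0,0],[-0.3,-3.5,35,0,0],[-0.3,-3.5,35,0,0],[-0.3,-3.5,35,0,0],[-0.3,-3.5,35,0,0],[-0.3,-3.5,35,0,0],[-0.3,-3.5,35,0,0],[-0.3,-3.5,35,0,0],[-0.3,-3.5,35,0,0]]
  ]
}}

```text
clock: 45.83
position: [446.2, 118.6, 248.7]
ee_rot: [0.995, 0.098, 0.0, -0.0]
contact_force: [0.2, 0.3, 0.0]
gripper_width: 55.6
grasp_force: 0.0
```

>>> {"op": "drive_tool", "data": {
  "plan": [
    [[-0.3,-3.5,35,0,0],[-0.3,-3.5,35,0,0],[-0.3,-3.5,35,0,0],[-0.3,-3.5,35,0,0],[-0.3,-3.5,35,0,0],[-0.3,-3.5,35,0,0],[-0.3,0,0,0,0],[-0.3,0,0,0,0],[-0.3,0,0,-25,0],[-0.3,0,0,-35,0],[-0.3,0,0,-35,0],[-0.3,0,0,-25,0],[-0.3,0,0,-10,0],[-0.3,0,0,0,0],[-0.3,0,0,0,0],[-0.3,0,0,0,0],[-0.3,0,0,0,0],[-0.3,0,0,0,0]]
  ]
}}

```text
clock: 47.33
position: [426.3, 327.6, 120.0]
ee_rot: [0.995, 0.097, 0.001, -0.001]
contact_force: [-0.8, -0.8, -0.2]
gripper_width: 55.5
grasp_force: 0.0
```

>>> {"op": "drive_tool", "data": {
  "plan": [
    [[1,0,0,0,0],[1,0,0,0,0],[1,0,0,0,0],[1,0,0,0,0],[1,0,0,0,0],[1,0,0,0,0],[1,0,0,0,0],[1,0,0,11,0],[1,0,0,25,0],[1,0,0,35,0],[1,0,0,35,0],[1,0,0,35,0],[1,0,0,35,0],[1,0,0,25,0],[1,0,-19,0,0],[1,4,-35,0,0],[1,2,-35,0,0],[1,2,-35,0,0],[1,2,-35,0,0],[1,2,-35,0,0]]
  ]
}}

```text
clock: 49.0
position: [436.3, 131.1, 317.7]
ee_rot: [0.995, 0.098, -0.002, 0.0]
contact_force: [0.7, -0.9, -2.6]
gripper_width: 34.4
grasp_force: 60.4
```

>>> {"op": "drive_tool", "data": {
  "plan": [
    [[1,2,-35,0,0],[1,2,-35,0,0],[1,2,-35,0,0],[1,2,-35,0,0],[1,2,-35,0,0],[1,2,-35,0,0],[1,2,-35,0,0],[1,2,-35,0,0],[1,2,-35,0,0],[1,2,-35,0,0],[1,2,-35,0,0],[1,2,-35,0,0],[1,2,-35,0,0],[1,0,-20,0,0],[1,0,0,0,0],[1,0,0,0,0],[1,0,0,0,0]]
  ]
}}

```text
clock: 50.42
position: [463.1, -341.3, 317.9]
ee_rot: [0.995, 0.097, -0.001, -0.001]
contact_force: [0.6, -0.4, -2.6]
gripper_width: 34.4
grasp_force: 60.8
```

>>> {"op": "drive_tool", "data": {
  "plan": [
    [[1,0,0,-20,0],[1,0,0,-30,0],[1,0,0,-35,0],[1,0,0,-35,0],[1,0,0,-35,0],[1,0,0,-25,0],[1,0,0,-15,0],[1,0,0,-4,0],[1,0,0,-1.5,0],[1,0,0,0,0],[1,0,0,0,0],[1,0,0,0,0]]
  ]
}}

```text
clock: 51.42
position: [463.5, -340.7, 120.0]
ee_rot: [0.995, 0.098, -0.0, -0.0]
contact_force: [-3.0, 3.8, 5.6]
gripper_width: 34.4
grasp_force: 62.8
```

>>> {"op": "drive_tool", "data": {
  "plan": [
    [[-0.3,0,0,0,0],[-0.3,0,0,0,0],[-0.3,0,0,0,0],[-0.3,0,0,0,0],[-0.3,0,0,0,0],[-0.3,0,0,15,0],[-0.3,0,0,35,0],[-0.3,0,0,35,0],[-0.3,0,0,35,0],[-1,-6,11,35,0],[-1,-6,11,38,-6],[-1,-6,12,38,-6],[-1,0,0,0,-6],[-1,0,0,0,-6],[-1,0,0,0,0],[-1,0,0,0,0],[-1,0,0,0,0],[-1,0,0,0,0]]
  ]
}}

```text
clock: 52.92
position: [445.6, -308.2, 349.1]
ee_rot: [0.994, -0.111, -0.001, -0.0]
contact_force: [0.6, -0.4, -0.1]
gripper_width: 85.5
grasp_force: 0.0
```

```bash
python3 - <<'E'
from meas import *
s=read_state(); print(s['clock'],s['position'],s['ee_rot']); im,d=save('wrist','fin')
it=dict(round=(179,172,186,(485,-282),30),square=(167,160,174,(507,-391),30),knob=(175,168,182,(464,-342),25),head=(154,148,160,(464,-342),30))
tops('pics/fin.npz',s,it,None); s0=np.load('pics/caddy_st.npy',allow_pickle=True).item(); print('before'); tops('pics/caddy.npz',s0,it,None)
for f,ss in [('caddy',s0),('fin',s)]:
    P=cloud(cam('wrist',ss),np.load(f'pics/{f}.npz')['d'])
    m=(abs(P[...,2]-108)<5)&(np.hypot(P[...,0]-507,P[...,1]+391)<45); print(cv2.minAreaRect(P[m][:,:2].astype(np.float32)))
save('scene','scene2')
E
```

```text
52.9167 [ 445.5804738  -308.21608315  349.08127146] [ 9.93814175e-01 -1.11053400e-01 -7.17390866e-04 -1.16447011e-04]
round 1064 circ [ 482.8 -283.4] 15.2 mean [ 483.  -283.2] z 179.0
square 1096 circ [ 506.7 -390.7] 15.0 mean [ 506.7 -390.9] z 167.0
knob 148 circ [ 464.4 -340.7] 5.8 mean [ 464.5 -340.6] z 173.3
head 382 circ [ 463.8 -340.8] 18.3 mean [ 467.7 -340.2] z 156.9
before
round 1050 circ [ 485.1 -282.2] 15.2 mean [ 485.4 -281.9] z 179.1
square 1093 circ [ 507.5 -391. ] 15.2 mean [ 507.3 -390.9] z 167.1
knob 146 circ [ 464.3 -342.2] 5.6 mean [ 464.3 -342.2] z 173.6
head 373 circ [ 463.6 -342.5] 18.2 mean [ 467.5 -341.6] z 156.9
((504.7982177734375, -383.17657470703125), (41.3675651550293, 64.30308532714844), 70.7280502319336)
((504.0080261230469, -383.6197204589844), (40.48747253417969, 63.946319580078125), 72.46018981933594)
```

View pics/scene2.png

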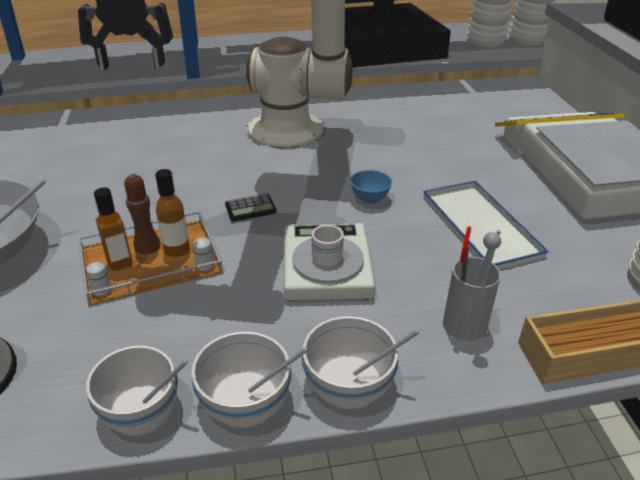

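View pics/fin.png

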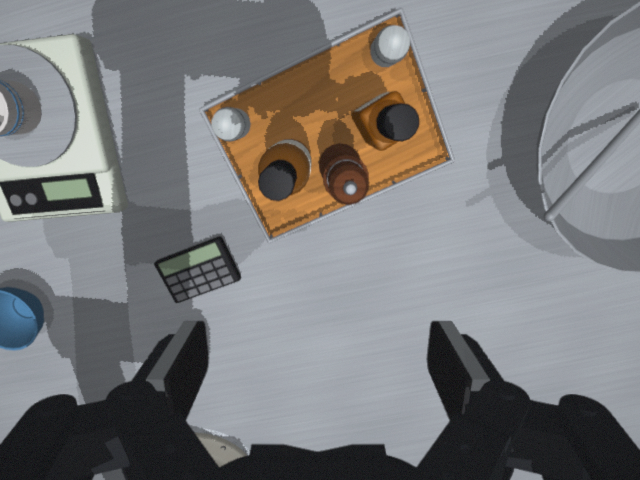

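>>> {"op": "drive_tool", "data": {
  "plan": [
    [[-0.3,12,8,-20,6],[-0.3,12,8,-20,6],[-0.3,13,9,-20,6],[-0.3,0,0,-20,6],[-0.3,0,0,0,0],[-0.3,0,0,0,0],[-0.3,0,0,-30,0],[-0.3,0,0,-35,0],[-0.3,0,0,-35,0],[-0.3,0,0,-20,0],[-0.3,0,0,-11.5,0],[-0.3,0,0,0,0],[-0.3,0,0,0,0],[-0.3,0,0,0,0],[-0.3,0,0,0,0]]
  ]
}}

```text
clock: 54.27
position: [483.9, -283.7, 140.4]
ee_rot: [0.995, 0.097, 0.002, 0.001]
contact_force: [-0.4, -0.0, 0.5]
gripper_width: 55.4
grasp_force: 0.0
```

>>> {"op": "drive_tool", "data": {
  "plan": [
    [[1,0,0,0,0],[1,0,0,0,0],[1,0,0,0,0],[1,0,0,0,0],[1,0,0,0,0],[1,0,0,0,0],[1,0,0,0,0],[1,0,0,5,0],[1,0,0,0,0],[1,2.2,1.2,0,0],[1,0,0,0,0],[1,0,0,0,0],[1,0,0,-4,0],[1,0,0,-0.5,0],[1,0,0,0,0],[1,0,0,0,0],[1,0,0,0,0]]
  ]
}}

```text
clock: 55.68
position: [485.3, -282.1, 139.5]
ee_rot: [0.995, 0.098, 0.001, 0.0]
contact_force: [-0.8, 0.5, 4.1]
gripper_width: 28.6
grasp_force: 60.2
```

>>> {"op": "drive_tool", "data": {
  "plan": [
    [[-0.3,0,0,0,0],[-0.3,0,0,0,0],[-0.3,0,0,0,0],[-0.3,0,0,0,0],[-0.3,0,0,0,0],[-0.3,0,0,15,0],[-0.3,0,0,35,0],[-0.3,0,0,35,0],[-0.3,0,0,35,0],[-1,-13,-9,35,0],[-1,-13,-9,35,-6],[-1,-13,-8,21,-6],[-1,0,0,0,-6],[-1,0,0,0,-6],[-1,0,0,0,0],[-1,0,0,0,0],[-1,0,0,0,0],[-1,0,0,0,0]]
  ]
}}

```text
clock: 57.18
position: [445.9, -307.8, 349.3]
ee_rot: [0.994, -0.111, -0.0, -0.0]
contact_force: [0.6, 0.3, -0.1]
gripper_width: 85.5
grasp_force: 0.0
```

```bash
python3 - <<'E'
from meas import *
s=read_state(); print(s['clock'],s['position'],s['ee_rot']); im,d=save('wrist','fin2')
it=dict(round=(179,172,186,(485,-282),30),square=(167,160,174,(507,-391),30),knob=(175,168,182,(464,-342),25),head=(154,148,160,(464,-342),30))
tops('pics/fin2.npz',s,it,None)
E
```

```text
57.1833 [ 445.91434445 -307.79687049  349.33991899] [ 9.93842022e-01 -1.10805276e-01 -4.67686438e-04 -8.21054771e-05]
round 1068 circ [ 485.  -282.6] 15.1 mean [ 485.2 -282.6] z 179.1
square 1106 circ [ 506.8 -390.9] 15.2 mean [ 506.7 -390.9] z 167.1
knob 151 circ [ 464.6 -340.6] 5.7 mean [ 464.6 -340.7] z 173.6
head 370 circ [ 463.8 -340.9] 18.2 mean [ 467.7 -340. ] z 156.6
```

All three are within about 1.5 mm of where they started, so I'm handing the job in.

```bash
python3 -c "
from bench import *
print(job_done())"
```

```text
the job is handed in; nothing more can be done
None
```

The job is handed in at about 57 s: the pot stands on the scale about 1.6 mm from the plate's centre, both bottles and the mill are back upright in the caddy within about 1.5 mm of where they started, and the rice bowl, calculator and utensil cup look undisturbed in the final scene picture.

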